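Close a glaze tub on the pedal press

TASK

Slide the squat tub with the raised lid across the table into the bench press until it is fully home against the V-shaped back stop, then close it with the press: push the foot pedal that stands beside it all the way down to its stop, keep it down for about a second so that the lid is driven fully home, and let the pedal come back up. Leave the tub standing in the press; never push the lid down with the gripper, and do not disturb the other things on the table.

Things in the scene. Friction and masses are not known exactly. Their poses are not given: they have to be found in the camera images.
- tub: Round squat white plastic tub, 110 mm diameter, 55 mm high, about 0.3 to 0.6 kg, standing on the table in front of the press (on the robot's side of it). Origin: centre of its underside, z up. It carries the white lid and moves freely.
- lid_top (a point): Centre of the top face of the tub's lid: a flat disc 102 mm in diameter, 10 mm thick. Raised: top at 77 mm above the table; closed: 65 mm.
- lid (a joint): How far the lid is pushed down on the tub, in m: 0 to 0.0015 at the start (standing proud), 0.0125 at the very end, fully home from 0.010. Stiff push fit, about 8 N; stays where it is left.
- press: Grey bench press, fixed. Origin on the table at the nest centre, under the ram. Tubs go in along its +x (away from the robot). Side rails 30 mm high, 128 mm apart inside, x -35 to 50 mm; lead-ins flare to 170 mm apart at x = -65. Columns at x = 45, y = +-108 mm carry a crosshead: x 23 to 67, y +-125, its nose to x = -18, underside 209 mm up; actuator on top to 328 mm.
- nest (a point): Where the centre of the tub's underside stands when it is against both walls of the V back stop (two upright walls 30 mm high, 45 degrees either side of +x; on the table, straight under the ram; same axes as the press).
- ram_face (a point): Centre of the underside of the ram's round steel foot (36 mm diameter), 92 mm above the table at rest, 15 mm above a raised lid; linked to the pedal, at the pedal's stop it is 65 mm above the table.
- pedal_base: Dark steel base of the foot pedal, fixed to the table, 250 mm long (x from -155 to 95 mm) and 125 mm wide. Origin on the table; +x runs from the hinge (x = -130 mm, 36 mm up, axis along y) to the toe end, pointing away from the robot, turned up to 0.3 rad.
- pad (a point): Point to press: on the top face of the ribbed rubber pad on the aluminium pedal plate (215 mm by 96 mm; pad 110 mm by 78 mm), 150 mm from the hinge. It starts about 94 mm above the table and is about 54 mm up at the stop, 11 mm further along the base's +x. The plate rises 0.32 rad towards the toe at rest; a small lip (12 mm above the pad) stands 49 mm beyond this point.
- pedal (a joint): Pedal angle in rad: 0 up at rest, 0.28 down at its stop; a spring returns it. It takes about 5 N at the pad to start, about 9 N near the stop, and 5 to 7 N more while the lid is being pushed home.
- bowl: Bystander: white bowl, 130 mm across, 55 mm high. Origin under its centre.
- cup: Bystander: terracotta cup, 76 mm across, 85 mm high. Origin under its centre.
- brush: Bystander: brush 180 mm long, lying near the hinge end of the pedal. Origin under its middle.
- block: Bystander: pale wooden block 140 x 50 x 35 mm. Origin under its centre.
- spatula: Bystander: wooden-handled spatula 200 mm long. Origin under its middle.
Mind the look-alikes: they are no part of the job. Leave any blue or purple look-alike of the tub alone.

How it is judged:
By the outcome, as a careful person would: the job done as asked, in the order asked, and still so for the second after the job is handed in, with the robot touching nothing.
It also fails if it takes over 64 s, if anything falls off the work surface, if the arm or the gripper's body presses on something with over 40 N, if the wrist force passes 120 N, or if a joint passes its speed limit or range.

ROBOT

A 6-joint arm with a two-finger parallel gripper is mounted at the origin on the work surface. World frame = base frame: x ahead of the robot, y to its left, z up, the work surface at z = 0. Lengths are in m, angles in rad, forces in N, time in s.
With the tool pointing down it reaches from about 0.325 to 0.775 m from the base axis. Payload 5.5 kg.
Tool frame: the origin (TCP) lies at the very end of the fingers, on their centre line; the grasp point (between the pads) lies 19 mm behind it; z points along the fingers, y is the direction in which the jaws open and shut (so a half turn about z gives the same grasp; the last joint's range is limited). The gripper opens to 85 mm and grips with 20 to 120 N. Pads are 22 mm wide; open, the fingers measure 114 mm over their backs; the gripper's body (76 mm by 85 mm) begins 54 mm behind the grasp point. The pads swing forward as they close: fully open they stand 13 mm farther back than shut.
Start: joints at [1.113, 0.091, 1.231, -0, 1.82, -0.057], TCP at [0.234, 0.552, 0.231] pointing down, gripper open.
Joint ranges: [-2.87, 2.87], [-0.86, 2.18], [0.17, 2.46], [-1.51, 4.65], [0.06, 2.69], [-2.65, 2.65]. Speed limits (rad/s): [2.57, 2.57, 3.01, 3.14, 3.14, 3.14].

INTERFACE

Orientations are given as a unit quaternion [w, x, y, z].
In Python, from rig import sense, camera, hand_in gives the robot as it stands.
- The arm moves only by the tool send_rows, never from a script. Its argument "rows" is a list of rows, each an object of numbers: "jaw": the closure, from 0 (fully open) to 1 (shut); "tx", "ty", "tz": the shift along the tool's x, y, z in mm; "yaw": the turn about the tool's z in degrees. A call has 1 to 12 rows; each row is the pose to reach, as a shift and turn from the pose measured when the call began, along the tool's axes at that moment; what a row does not reach only later rows make up. A row lasts 1/8 s, in which the tool goes at most 62.5 mm and 10.7 degrees, less where a joint would pass 70% of its speed; a pose out of reach is approached as far as the arm can. A call with a gripper value outside its range is refused whole. The fingers move at their own pace and stop on an object; "newtons" is the grip in N (left out, the last holds). Time passes only in rows, so rows that repeat a pose let the fingers close. It gives the time, the measured TCP pose, the force and the opening at its end, in the units of the state.
- sense(): the state, without advancing time (a new reading comes with each control period).
- camera(name): name is "side" or "top"; returns a dict with "frame" (384x512x3 uint8, red, green, blue), "z_map" (384x512 float32, m along the optical axis (not along the pixel's ray), 0 where there is no reading), "K" (3x3 intrinsics, pixels), "camera_from_world" (4x4, takes a point from world to camera coordinates). Camera axes: x right, y down, z forward; pixel columns grow to the right and rows downward; lengths in m; the calibration is good to about 2 mm. A picture is of the moment at which its call begins.
- hand_in(): hands the job in, once; it reports no verdict.
The state is a dict: "time": time; "q": joint angles; "qvel": joint speeds; "effort": joint torques, N m; "eef_pos": TCP position; "ee_rot": TCP orientation; "contact_force": force on the tool from outside, world axes, zero at the start; "ft_torque": the same for the moment, N m; "width": finger opening in m.
Only numpy, scipy, OpenCV 4.12 (cv2) and the standard library are available. Lean on these libraries where they do the work, as an engineer would, in place of code of your own. Each camera call takes 0.05 s, during which the arm holds its last target.

## Working session

There is one attempt and no reset: what is moved stays moved. The work goes in short steps, Python scripts to look and compute and a tool call to move; the robot and the scene stay as the last step left them, time stands still between calls to the robot, and variables do not carry over. Pictures are saved under pics/ and viewed, and the job is handed in when it is done.

Besides the shell and the picture viewer there is one more tool, called as a command line: name --argument value ..., lists and objects as JSON in quotes. send_rows: Moves the arm, as the interface text tells. Its arguments: {"type":"object","properties":{"rows":{"type":"array"},"newtons":{"type":"number"}},"required":["rows"]}

```bash
mkdir -p pics; ls
cat > h.py <<'E'
import numpy as np,cv2
from rig import sense,camera
def save(n):
    for c in ("side","top"):
        d=camera(c); np.savez(f"{n}_{c}.npz",**d)
        cv2.imwrite(f"pics/{n}_{c}.png",cv2.resize(d["frame"][:,:,::-1],None,fx=1.5,fy=1.5))
def load(n,c): return dict(np.load(f"{n}_{c}.npz"))
def cloud(d):
    z=d["z_map"];K=d["K"];v,u=np.mgrid[:z.shape[0],:z.shape[1]]
    P=np.stack([(u-K[0,2])/K[0,0]*z,(v-K[1,2])/K[1,1]*z,z,np.ones_like(z)],-1)
    W=P@np.linalg.inv(d["camera_from_world"]).T
    W=W[...,:3]; W[z==0]=np.nan; return W
E
python3 - <<'E'
from h import *
print(sense());save("a")
for c in("side","top"):
    d=load("a",c); print(c,d["K"],np.linalg.inv(d["camera_from_world"]).round(3))
E
```

```text
pics
{'time': 0.0, 'q': array([ 1.11330234e+00,  9.18479531e-02,  1.23190504e+00,  1.67513345e-05,
        1.81979975e+00, -5.67222533e-02]), 'qvel': array([-0.00057643,  0.00178122,  0.00099422,  0.00017165, -0.00110801,
        0.00126715]), 'effort': array([ 5.43511142e-04, -4.58732271e+01, -4.18028998e+01, -1.53175133e-04,
        1.15482116e-02, -2.23115870e-05]), 'eef_pos': array([0.23395841, 0.55219271, 0.23014659]), 'ee_rot': array([-2.57062774e-04,  1.99045379e-01,  9.79989784e-01, -9.45764739e-04]), 'contact_force': array([-0.86181946,  0.17623521,  0.20714833]), 'ft_torque': array([ 0.03878857,  0.03372467, -0.04253884]), 'width': 0.08540003280623949}
side [[396.0338298    0.         253.60679162]
 [  0.         396.0338298  187.08988612]
 [  0.           0.           1.        ]] [[ 0.931 -0.27   0.247  0.194]
 [-0.366 -0.694  0.62  -0.761]
 [ 0.003 -0.667 -0.745  0.97 ]
 [ 0.     0.     0.     1.   ]]
top [[410.80601158   0.         262.66700348]
 [  0.         410.80601158 192.50043623]
 [  0.           0.           1.        ]] [[ 8.000e-03 -9.740e-01  2.260e-01  1.560e-01]
 [-1.000e+00 -9.000e-03 -1.000e-03  1.900e-02]
 [ 3.000e-03 -2.260e-01 -9.740e-01  1.516e+00]
 [ 0.000e+00  0.000e+00  0.000e+00  1.000e+00]]
```

View pics/a_side.png

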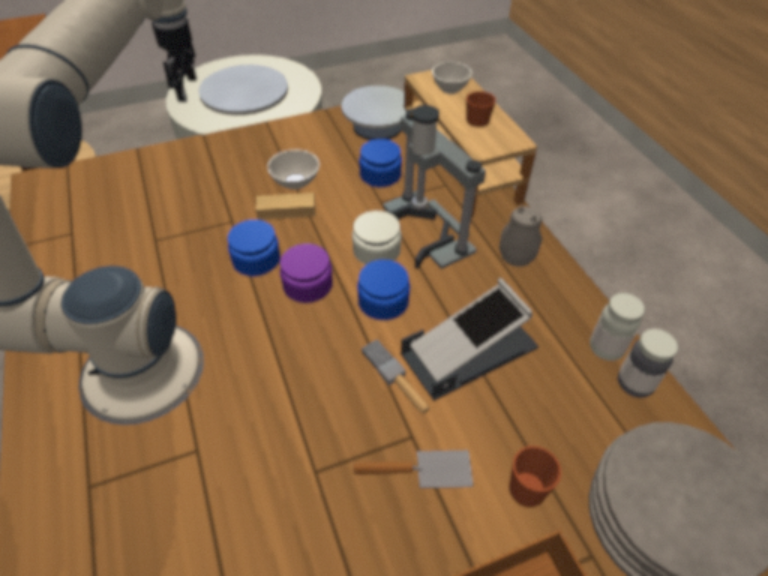

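View pics/a_top.png

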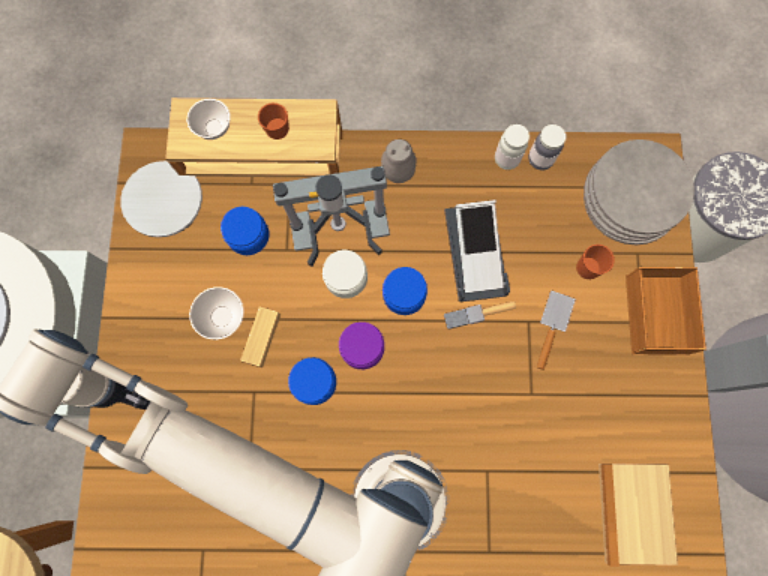

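The white tub is at top-view (345,272), just in front of the press, whose rails are around (310..380,245). The pedal is at (480,250). Blue tubs are at (404,290) and (312,380), with the purple one at (361,345). Next I'll measure these.

```bash
cat > m.py <<'E'
from h import *
import sys
n=sys.argv[1]
for c in("side","top"):
    d=load(n,c);W=cloud(d);f=d["frame"].astype(int);hsv=cv2.cvtColor(d["frame"],cv2.COLOR_RGB2HSV)
    x,y,z=W[...,0],W[...,1],W[...,2]
    # tub lid: bright, low sat, within region
    m=(hsv[...,1]<60)&(hsv[...,2]>120)&(x>.4)&(x<.75)&(abs(y-.1)<.13)&(z>.05)&(z<.09)
    k,l,s,ce=cv2.connectedComponentsWithStats(m.astype(np.uint8))
    for i in range(1,k):
        if s[i,4]<50: continue
        q=l==i
        P=W[q]; top=P[P[:,2]>np.percentile(P[:,2],60)-.006]
        print(c,"lid",s[i],"z",np.percentile(P[:,2],[5,50,95]).round(3),"mid",((top[:,:2].min(0)+top[:,:2].max(0))/2).round(4),"ext",np.ptp(top[:,:2],axis=0).round(3),"mean",top.mean(0).round(4))
        # outline on plane z med
E
python3 m.py a
python3 - <<'E'
from h import *
for c in("side","top"):
    d=load("a",c);W=cloud(d)
    v=W[...,2]
    # heightmap sample over press and pedal
    import numpy as np
    def ras(x0,x1,y0,y1,st,name):
        H=np.full((int((x1-x0)/st)+1,int((y1-y0)/st)+1),-1.)
        P=W.reshape(-1,3);P=P[np.isfinite(P[:,0])];P=P[(P[:,0]>x0)&(P[:,0]<x1)&(P[:,1]>y0)&(P[:,1]<y1)]
        for p in P:
            i,j=int((p[0]-x0)/st),int((p[1]-y0)/st);H[i,j]=max(H[i,j],p[2])
        print(c,name)
        for i in range(H.shape[0]-1,-1,-1): print("%.2f"%(x0+i*st),' '.join('%3d'%round(h*1000) if h>-1 else '  .' for h in H[i][::-1]))
    if c=="top":
        ras(.52,.84,-.02,.30,.01,"press"); 
    ras(.45,.75,-.30,-.06,.01,"pedal")
E
```

```text
side lid [235 141  32  28 688] z [0.052 0.075 0.078] mid [0.539  0.1367] ext [0.1   0.102] mean [0.5378 0.1341 0.0752]
top lid [215 167  29  29 665] z [0.053 0.076 0.081] mid [0.5366 0.1411] ext [0.099 0.099] mean [0.5369 0.1401 0.0768]
side pedal
0.75   .   .   .   .   .   .   .   .   .   .   .   .   .   .   .   .   .   .   .   .   .   .   .   .   .
0.74   .   .   .   .   .   .   .   .   .   .   .   .   2   4   3   2   2   1   5   4   1   2   2   1   3
0.73   .   3   .   .   .   .   .   .   .   .   .   .   2   9   9   9  10  10  11   2   1   2   3   3   3
0.72   .  -2   .   .   .   .   .   .   .   .   .   .   7  11   8  12  11  10  11   2   0   3   2   1   3
0.71   .   2   .   .   .   .   .   .   .   .   .   .   .   9   8  11  11  10  11   8   0   2   3   1   2
0.70   .   0   .   .   .   .   .   .   .   .   .   .   .  10   9 120 122 123   8  18   0   3   1   3   2
0.69   .   2   1   .   .   .   .   . 104 123 124 125 125 123 124 124 124 121  22  20   0   2   1   1   2
0.68   .   4   0   .   .   .   .   . 125 122 122 122 121 109 108 109 110 106  97  24   3   3   1   4   2
0.67   .   0
[... 9361 characters left out ...]
 6  14  57  57  49  52  52  51  53  54  51  51  52  55   .  -1   5   5
0.50   .  53  10   1   1   8   6   1   6  56  46  49  51  50  44  50  49  50  48  41  53  55   4   2   4
0.49   .  53   5   6   6   7   6   6   1  57  44  44  45  44  10  42  40  11  16  12  54  54   9   3   4
0.48   .  49   2   4   7   8   4   4   3  54  54  10  11  17  14  11  10  11  17   9   8   5   4   3   6
0.47   .   5   5   3   7   2   4   3   7  51  51  13   5   4   0  -1   4   6  12   6  18  20  21  21   3
0.46   .   4   6   2   6   5   1   4   4   3   1   2  22  29  22   7   4  18  20  19  27  24  23  18   5
0.45   .   3   3   1   3   2   3   5  21  17  22  25  24  29  28  22  25  26  23  24  26  21  19   3   2
```

```bash
cat > p.py <<'E'
from h import *
for c in("top","side"):
    d=load("a",c);W=cloud(d).reshape(-1,3);W=W[np.isfinite(W[:,0])]
    W[:,2]-= 0.004 if c=="top" else 0.002
    R=W[(W[:,0]>.5)&(W[:,0]<.76)&(W[:,1]>.02)&(W[:,1]<.30)]
    act=R[(R[:,2]>.318)]
    if len(act)>9:
        r=cv2.minEnclosingCircle(act[:,:2].astype(np.float32)); print(c,"act",r, np.median(act[:,:2],0),np.median(act[:,2]))
    cap=R[(R[:,2]>.246)&(R[:,2]<.27)&(abs(R[:,1]-.155)>.08)]
    for s in (1,-1):
        P=cap[(cap[:,1]-.155)*s>0]; print(c,"cap",s,len(P),np.median(P,0).round(4), cv2.minEnclosingCircle(P[:,:2].astype(np.float32)) if len(P) else 0)
    cr=R[(R[:,2]>.225)&(R[:,2]<.27)]
    print(c,"cross",cv2.minAreaRect(cr[:,:2].astype(np.float32)), cv2.fitLine(cr[:,:2].astype(np.float32),cv2.DIST_HUBER,0,.01,.01).ravel())
    rl=R[(R[:,2]>.025)&(R[:,2]<.036)]
    for nm,y0,y1 in(("L",.19,.24),("R",.03,.13)):
        P=rl[(rl[:,1]>y0)&(rl[:,1]<y1)&(rl[:,0]<.68)]
        P=P[P[:,0].argsort()]
        print(c,nm,len(P)); print((P[::max(1,len(P)//25),:2]*1000).round().astype(int).tolist())
    # ram foot
E
python3 p.py
```

```text
top act ((0.6474778056144714, 0.15494093298912048), 0.027678465470671654) [0.64676085 0.15457277] 0.3240976939290454
top cap 1 64 [0.6705 0.2692 0.2503] ((0.6706979870796204, 0.2701330780982971), 0.016245732083916664)
top cap -1 62 [0.7116 0.0575 0.2507] ((0.7121815085411072, 0.05842382088303566), 0.016562899574637413)
top cross ((0.6688162088394165, 0.15847259759902954), (0.09216766059398651, 0.24903865158557892), 10.895003318786621) [ 0.17457418 -0.984644    0.6811494   0.17938629]
top L 68
[[567, 230], [570, 233], [573, 225], [575, 234], [577, 226], [586, 226], [589, 222], [590, 227], [601, 212], [602, 216], [609, 216], [622, 217], [622, 224], [629, 220], [632, 228], [634, 225], [638, 229], [640, 221], [645, 229], [649, 225], [652, 229], [653, 218], [658, 222], [661, 218], [661, 214], [664, 222], [665, 218], [665, 233], [669, 211], [670, 234], [672, 233], [673, 230], [677, 234], [678, 215]]
top R 51
[[501, 100], [518, 90], [532, 86], [600, 54], [603, 54], [606, 61], [608, 58], [611, 58], [611, 73], [618, 69], [619, 77], [619, 81], [623, 69], [623, 84], [631, 77], [635, 77], [637, 
[... 753 characters left out ...]
0, 214], [622, 218], [625, 218], [626, 219], [628, 214], [631, 221], [633, 217], [634, 219], [638, 221], [639, 223], [640, 214], [642, 219], [643, 221], [644, 216], [644, 225], [647, 223], [648, 216], [649, 227], [649, 218], [652, 225], [654, 221], [655, 214], [655, 223], [655, 215], [657, 229], [658, 220], [660, 217], [660, 226], [662, 221], [663, 207], [673, 201]]
side R 116
[[501, 99], [507, 95], [510, 94], [514, 87], [524, 85], [530, 82], [534, 83], [541, 83], [548, 83], [553, 86], [561, 89], [576, 98], [580, 101], [602, 50], [610, 67], [613, 57], [616, 66], [621, 68], [624, 67], [629, 77], [634, 81], [639, 75], [644, 87], [650, 83], [654, 76], [659, 78], [664, 81], [672, 81], [675, 90]]
```

Run:
```python
from h import *
d=load("a","top");f=d["frame"][100:215,160:290,::-1];cv2.imwrite("pics/ctop.png",cv2.resize(f,None,fx=6,fy=5,interpolation=cv2.INTER_CUBIC))
d=load("a","side");f=d["frame"][60:220,210:370,::-1];cv2.imwrite("pics/cside.png",cv2.resize(f,(600,600),interpolation=cv2.INTER_CUBIC))
```

```text
(no output)
```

View pics/ctop.png

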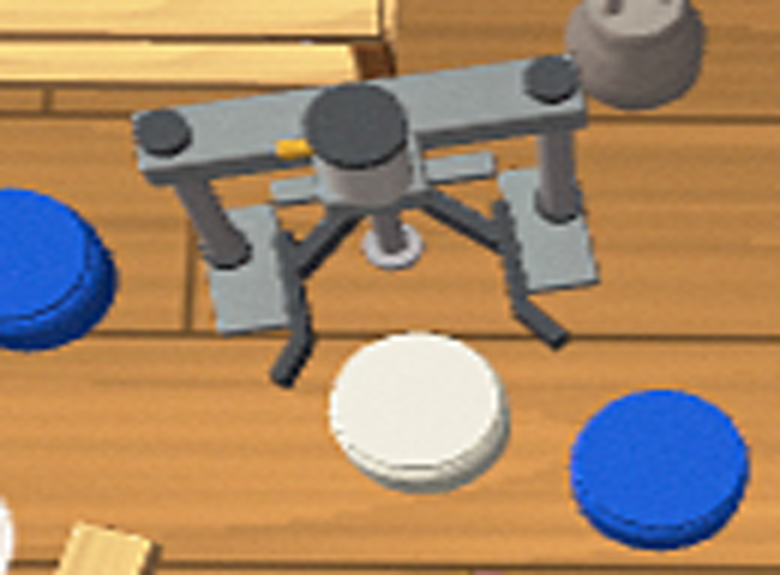

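View pics/cside.png

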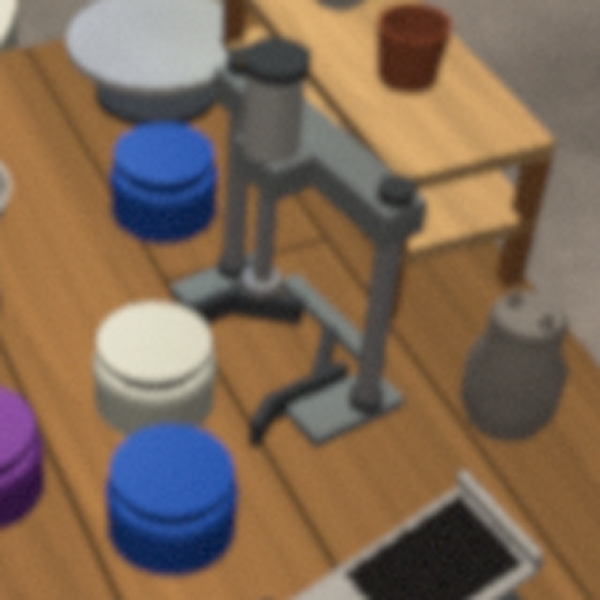

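```bash
cat > q.py <<'E'
from h import *
for c in("top","side"):
    d=load("a",c);W=cloud(d);hsv=cv2.cvtColor(d["frame"],cv2.COLOR_RGB2HSV)
    W[...,2]-= 0.004 if c=="top" else 0.002
    x,y,z=W[...,0],W[...,1],W[...,2]
    reg=(x>.42)&(x<.75)&(y>-.32)&(y<-.06)
    pad=reg&(hsv[...,2]<70)&(z>.065)
    pad=cv2.morphologyEx(pad.astype(np.uint8),cv2.MORPH_OPEN,np.ones((3,3)))>0
    P=W[pad]; rc=cv2.minAreaRect(P[:,:2].astype(np.float32)); print(c,"pad",len(P),rc,P.mean(0).round(4),"z",P[:,2].min().round(3),P[:,2].max().round(3))
    A=np.c_[P[:,:2]-P[:,:2].mean(0),np.ones(len(P))];co=np.linalg.lstsq(A,P[:,2],rcond=None)[0];print("plane",co.round(4),"yaw from gradient",np.arctan2(co[1],co[0]),"slope",np.arctan(np.hypot(co[0],co[1])))
    pl=reg&(z>.03)&(z<.113); P=W[pl]; P=P[(P[:,0]>.49)]
    print("plate",cv2.minAreaRect(P[:,:2].astype(np.float32)), )
    # look-alikes
    for nm,h0,h1 in(("blue",100,125),("purp",130,165)):
        m=(hsv[...,0]>=h0)&(hsv[...,0]<=h1)&(hsv[...,1]>120)&(z>.068)&(z<.09)
        k,l,s,ce=cv2.connectedComponentsWithStats(m.astype(np.uint8))
        for i in range(1,k):
            if s[i,4]>150: P=W[l==i]; print(c,nm,((P.min(0)+P.max(0))/2).round(3),np.ptp(P,axis=0).round(3),P[:,2].max().round(3))
E
python3 q.py
```

```text
top pad 589 ((0.6380084156990051, -0.18538613617420197), (0.10395096242427826, 0.07379380613565445), 7.410507678985596) [ 0.6377 -0.1853  0.088 ] z 0.065 0.108
plane [0.3221 0.0415 0.088 ] yaw from gradient 0.12808383972625376 slope 0.3140573966501046
plate ((0.5956441164016724, -0.16145627200603485), (0.20714418590068817, 0.2015623152256012), 0.3206327259540558)
top blue [0.647 0.395 0.075] [0.098 0.101 0.014] 0.082
top blue [ 0.496 -0.008  0.075] [0.1   0.097 0.015] 0.083
top blue [0.274 0.209 0.075] [0.097 0.097 0.014] 0.082
top purp [0.36  0.096 0.075] [0.097 0.099 0.015] 0.083
side pad 824 ((0.6395200490951538, -0.18721841275691986), (0.09979674965143204, 0.07537312060594559), 7.5136213302612305) [ 0.6387 -0.1876  0.0894] z 0.067 0.108
plane [0.3318 0.0353 0.0894] yaw from gradient 0.10599243666839385 slope 0.3220973454884112
plate ((0.5989153981208801, -0.1627708077430725), (0.2145824432373047, 0.20861318707466125), 0.8664091229438782)
side blue [0.647 0.39  0.074] [0.098 0.106 0.011] 0.079
side blue [0.275 0.206 0.074] [0.097 0.098 0.011] 0.079
side blue [ 0.496 -0.011  0.074] [0.099 0.101 0.012] 0.08
side purp [0.361 0.089 0.074] [0.097 0.1   0.011] 0.079
```

```bash
cat > g.py <<'E'
import sys,numpy as np
from rig import sense
from scipy.spatial.transform import Rotation as R
s=sense();q=s["ee_rot"];M=R.from_quat([q[1],q[2],q[3],q[0]]).as_matrix()
print("t",s["time"],"pos",s["eef_pos"].round(4),"F",s["contact_force"].round(2),"w",round(s["width"],4),"y-heading",np.degrees(np.arctan2(M[1,1],M[0,1])).round(2),"q",s["q"].round(2))
if len(sys.argv)>3:
    t=np.array([float(a) for a in sys.argv[1:4]]);print("shift mm",(M.T@(t-s["eef_pos"])*1000).round(1))
E
python3 g.py .4585 .1237 .225
```

```text
t 0.1 pos [0.234  0.5522 0.2302] F [-0.12 -0.24  0.37] w 0.0855 y-heading 67.04 q [ 1.11  0.09  1.23  0.    1.82 -0.06]
shift mm [-373.9 -307.     5.7]
```

send_rows --rows '[{"tx":-40,"ty":-33,"tz":0,"yaw":6,"jaw":1},{"tx":-80,"ty":-66,"tz":0,"yaw":12,"jaw":1},{"tx":-120,"ty":-99,"tz":0,"yaw":18,"jaw":1},{"tx":-160,"ty":-132,"tz":0,"yaw":24,"jaw":1},{"tx":-200,"ty":-165,"tz":0,"yaw":30,"jaw":1},{"tx":-240,"ty":-198,"tz":0,"yaw":36,"jaw":1},{"tx":-280,"ty":-231,"tz":0,"yaw":42,"jaw":1},{"tx":-320,"ty":-264,"tz":0,"yaw":48,"jaw":1},{"tx":-350,"ty":-288,"tz":0,"yaw":54,"jaw":1},{"tx":-374,"ty":-307,"tz":0,"yaw":56,"jaw":1},{"tx":-374,"ty":-307,"tz":0,"yaw":56,"jaw":1},{"tx":-374,"ty":-307,"tz":0,"yaw":56,"jaw":1}]' --newtons 40

```text
time: 1.6
eef_pos: [0.4583, 0.124, 0.2304]
ee_rot: [-0.0, 0.636, 0.772, -0.001]
contact_force: [-0.1, -0.5, 0.3]
width: 0.0003
```

```bash
python3 g.py .4585 .1237 .022; python3 -c "
from h import *
save('b')"
```

```text
t 1.6 pos [0.4583 0.124  0.2304] F [-0.13 -0.52  0.25] w 0.0003 y-heading 11.05 q [ 0.19 -0.24  1.55 -0.    1.84  0.  ]
shift mm [-1.000e-01  6.000e-01  2.084e+02]
```

View pics/b_side.png

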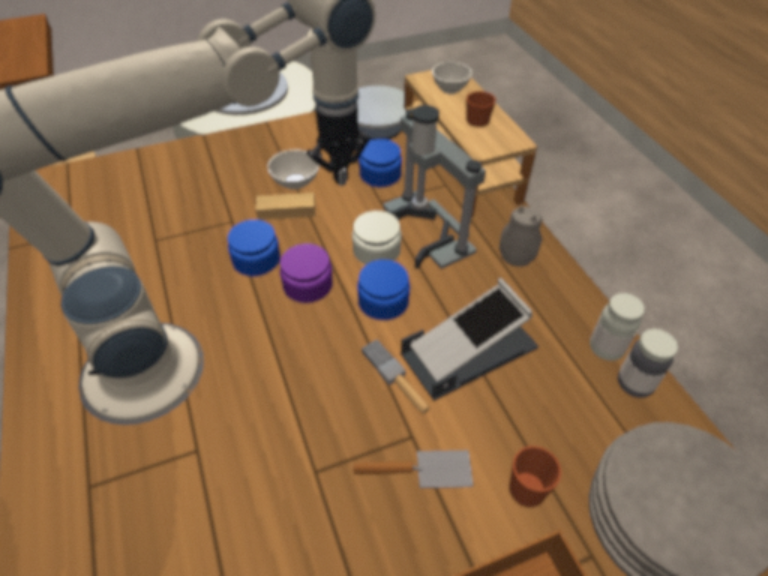

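View pics/b_top.png

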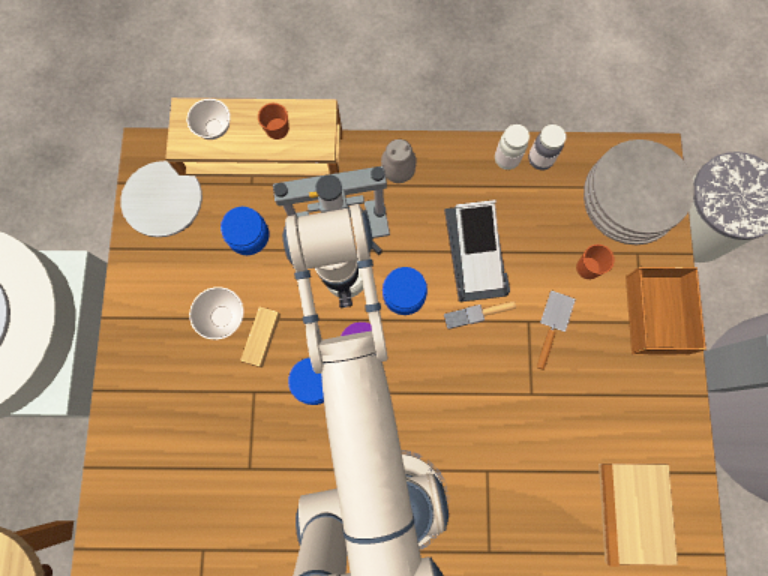

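Run:
```python
from h import *
t=np.array([.4583,.124]);u=np.array([.981,.192]);n=np.array([-.192,.981])
P=np.vstack([cloud(load('b',c)).reshape(-1,3) for c in('top','side')]);P=P[np.isfinite(P[:,0])]
a=(P[:,:2]-t)@u;b=(P[:,:2]-t)@n;h=P[:,2]-.2304
m0=(abs(b)<.15)&(a>-.35)&(a<.16)
for z in np.arange(-.0,.62,.02):
    m=m0&(h>=z)&(h<z+.02)
    # exclude press actuator near a~.19
    if m.sum()>5: print(round(z,2),m.sum(),"fwd",np.percentile(a[m],[2,98]).round(3),"lat",np.percentile(b[m],[2,98]).round(3))
```

```text
-0.0 44 fwd [-0.014  0.011] lat [-0.015  0.   ]
0.02 49 fwd [-0.015  0.013] lat [-0.015  0.001]
0.04 138 fwd [-0.035  0.036] lat [-0.016  0.008]
0.06 163 fwd [-0.049  0.051] lat [-0.021  0.009]
0.08 301 fwd [-0.061  0.057] lat [-0.022  0.01 ]
0.1 174 fwd [-0.044  0.037] lat [-0.022  0.007]
0.12 143 fwd [-0.038  0.022] lat [-0.039  0.028]
0.14 224 fwd [-0.037  0.028] lat [-0.04   0.023]
0.16 285 fwd [-0.037  0.03 ] lat [-0.04   0.019]
0.18 177 fwd [-0.039  0.027] lat [-0.042  0.021]
0.2 302 fwd [-0.039  0.027] lat [-0.041  0.032]
0.22 276 fwd [-0.037  0.026] lat [-0.04   0.025]
0.24 443 fwd [-0.341  0.025] lat [-0.059  0.02 ]
0.26 1003 fwd [-0.344  0.018] lat [-0.062  0.015]
0.28 1252 fwd [-0.344 -0.006] lat [-0.062  0.043]
0.3 2539 fwd [-0.344  0.009] lat [-0.065  0.053]
0.32 6431 fwd [-0.344 -0.003] lat [-0.069  0.055]
0.34 1593 fwd [-0.346  0.035] lat [-0.072  0.053]
0.36 1269 fwd [-0.039  0.036] lat [-0.068  0.065]
0.38 740 fwd [-0.022  0.022] lat [-0.057  0.058]
```

The top view shows the arm hiding the tub. In the cloud, the shut gripper's knuckles spread ±60 mm along the jaw axis, and the wrist has a radius of about 40 mm. I'll push in two stages:
1. Jaws across the push and half open, as a cradle, to about 25 mm short of home.
2. Jaws along the push and open, for the last stretch, so the wrist stays clear of the crosshead.

send_rows --rows '[{"yaw":-10,"jaw":0.5},{"yaw":-20,"jaw":0.5},{"yaw":-30,"jaw":0.5},{"yaw":-40,"jaw":0.5},{"yaw":-50,"jaw":0.5},{"yaw":-60,"jaw":0.5},{"yaw":-70,"jaw":0.5},{"yaw":-80,"jaw":0.5},{"yaw":-90,"jaw":0.5},{"yaw":-90,"jaw":0.5}]'

```text
schema error: expected keys jaw, tx, ty, tz, yaw
```

```bash
python3 g.py .4609 .1231 .022;python3 -c "
from h import *
save('c')"
python3 - <<'E'
from h import *
t=sense()["eef_pos"];u=np.array([.981,.192]);n=np.array([-.192,.981])
P=np.vstack([cloud(load('c',c)).reshape(-1,3) for c in('top','side')]);P=P[np.isfinite(P[:,0])]
a=(P[:,:2]-t[:2])@u;b=(P[:,:2]-t[:2])@n;h=P[:,2]-t[2]
m0=(abs(b)<.12)&(a>-.1)&(a<.1)
for z in np.arange(-.02,.2,.01):
    m=m0&(h>=z)&(h<z+.01)
    if m.sum()>5: print(round(z,2),m.sum(),"fwd",np.percentile(a[m],[2,98]).round(3),"lat",np.percentile(b[m],[2,98]).round(3))
E
```

```text
t 1.7 pos [0.4582 0.1245 0.2307] F [0.05 0.16 0.32] w -0.0 y-heading 11.13 q [ 0.19 -0.24  1.55 -0.    1.84 -0.  ]
shift mm [ -1.6   2.7 208.7]
0.0 17 fwd [-0.011  0.01 ] lat [-0.014 -0.005]
0.01 26 fwd [-0.014  0.012] lat [-0.014  0.002]
0.02 30 fwd [-0.014  0.012] lat [-0.015  0.005]
0.03 22 fwd [-0.014  0.011] lat [-0.014 -0.003]
0.04 47 fwd [-0.028  0.029] lat [-0.017  0.001]
0.05 88 fwd [-0.035  0.037] lat [-0.016  0.009]
0.06 76 fwd [-0.044  0.042] lat [-0.019  0.009]
0.07 95 fwd [-0.051  0.052] lat [-0.021  0.008]
0.08 123 fwd [-0.061  0.058] lat [-0.02  0.01]
0.09 166 fwd [-0.06   0.057] lat [-0.021  0.009]
0.1 125 fwd [-0.047  0.038] lat [-0.022  0.005]
0.11 57 fwd [-0.04   0.038] lat [-0.016  0.008]
0.12 37 fwd [-0.039  0.009] lat [-0.038  0.011]
0.13 112 fwd [-0.037  0.026] lat [-0.04   0.026]
0.14 106 fwd [-0.038  0.028] lat [-0.041  0.02 ]
0.15 114 fwd [-0.037  0.027] lat [-0.04   0.016]
0.16 115 fwd [-0.037  0.029] lat [-0.04   0.028]
0.17 167 fwd [-0.037  0.028] lat [-0.038  0.017]
0.18 37 fwd [-0.038  0.018] lat [-0.039 -0.006]
0.19 142 fwd [-0.039  0.028] lat [-0.042  0.024]
```

send_rows --rows '[{"tx":0,"ty":0,"tz":0,"yaw":-10,"jaw":0.5},{"tx":0,"ty":0,"tz":0,"yaw":-20,"jaw":0.5},{"tx":0,"ty":0,"tz":0,"yaw":-30,"jaw":0.5},{"tx":0,"ty":0,"tz":0,"yaw":-40,"jaw":0.5},{"tx":0,"ty":0,"tz":0,"yaw":-50,"jaw":0.5},{"tx":0,"ty":0,"tz":0,"yaw":-60,"jaw":0.5},{"tx":0,"ty":0,"tz":0,"yaw":-70,"jaw":0.5},{"tx":0,"ty":0,"tz":0,"yaw":-80,"jaw":0.5},{"tx":0,"ty":0,"tz":0,"yaw":-90,"jaw":0.5},{"tx":0,"ty":0,"tz":0,"yaw":-90,"jaw":0.5}]'

```text
time: 3.05
eef_pos: [0.458, 0.125, 0.2309]
ee_rot: [-0.0, -0.097, 0.995, -0.001]
contact_force: [-0.8, -0.3, 0.9]
width: 0.0429
```

```bash
python3 g.py .4609 .1231 .022;python3 -c "
from h import *
save('c')"
python3 - <<'E'
from h import *
t=sense()["eef_pos"];u=np.array([.981,.192]);n=np.array([-.192,.981])
P=np.vstack([cloud(load('c',c)).reshape(-1,3) for c in('top','side')]);P=P[np.isfinite(P[:,0])]
a=(P[:,:2]-t[:2])@u;b=(P[:,:2]-t[:2])@n;h=P[:,2]-t[2]
m0=(abs(b)<.12)&(a>-.1)&(a<.1)
for z in np.arange(-.02,.14,.01):
    m=m0&(h>=z)&(h<z+.01)
    if m.sum()>5: print(round(z,2),m.sum(),"fwd",np.percentile(a[m],[2,98]).round(3),"lat",np.percentile(b[m],[2,98]).round(3))
E
```

```text
t 3.05 pos [0.458  0.125  0.2309] F [-0.79 -0.26  0.86] w 0.0429 y-heading 101.11 q [ 0.2  -0.25  1.55 -0.    1.84 -1.57]
shift mm [ -2.6  -2.2 208.9]
0.0 28 fwd [-0.011  0.01 ] lat [-0.034  0.024]
0.01 47 fwd [-0.011  0.008] lat [-0.036  0.033]
0.02 42 fwd [-0.012  0.007] lat [-0.038  0.026]
0.03 37 fwd [-0.012  0.003] lat [-0.039  0.029]
0.04 32 fwd [-0.013  0.003] lat [-0.052  0.041]
0.05 88 fwd [-0.013  0.009] lat [-0.057  0.052]
0.06 71 fwd [-0.017  0.009] lat [-0.059  0.054]
0.07 85 fwd [-0.018  0.009] lat [-0.063  0.056]
0.08 78 fwd [-0.017  0.01 ] lat [-0.066  0.06 ]
0.09 86 fwd [-0.019  0.011] lat [-0.069  0.061]
0.1 146 fwd [-0.019  0.009] lat [-0.068  0.061]
0.11 50 fwd [-0.012  0.008] lat [-0.042  0.042]
0.12 34 fwd [-0.033  0.011] lat [-0.04  -0.014]
0.13 110 fwd [-0.037  0.03 ] lat [-0.039  0.02 ]
```

send_rows --rows '[{"tx":-1,"ty":-1,"tz":40,"yaw":0,"jaw":0.5},{"tx":-2,"ty":-2,"tz":85,"yaw":0,"jaw":0.5},{"tx":-2,"ty":-2,"tz":130,"yaw":0,"jaw":0.5},{"tx":-2,"ty":-2,"tz":170,"yaw":0,"jaw":0.5},{"tx":-2,"ty":-2,"tz":195,"yaw":0,"jaw":0.5},{"tx":-2,"ty":-2,"tz":208,"yaw":0,"jaw":0.5},{"tx":-2,"ty":-2,"tz":208,"yaw":0,"jaw":0.5}]'

```text
time: 4.03
eef_pos: [0.4599, 0.123, 0.0224]
ee_rot: [-0.001, -0.095, 0.995, -0.001]
contact_force: [-0.0, -0.1, 0.6]
width: 0.0429
```

```bash
python3 g.py .5612 .1367 .022;python3 -c "
from h import *
save('d')"
```

```text
t 4.025 pos [0.4599 0.123  0.0224] F [-0.02 -0.08  0.59] w 0.0429 y-heading 100.92 q [ 0.19 -0.18  1.87 -0.    1.46 -1.57]
shift mm [-102.1   -5.7    0.2]
```

View pics/d_side.png

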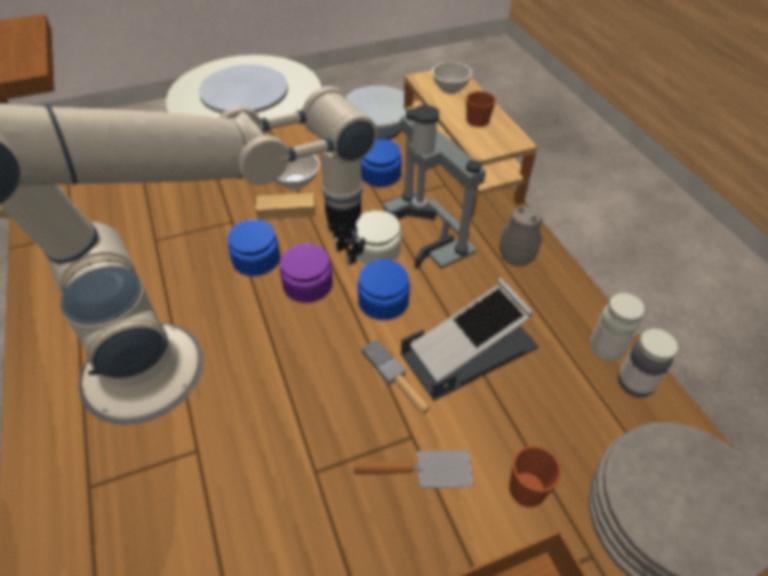

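The side view shows the fingers behind the white tub, around (350,240), with nothing else disturbed. Now I'll push gently.

send_rows --rows '[{"tx":-6,"ty":0,"tz":0,"yaw":0,"jaw":0.5},{"tx":-13,"ty":0,"tz":0,"yaw":0,"jaw":0.5},{"tx":-20,"ty":0,"tz":0,"yaw":0,"jaw":0.5},{"tx":-27,"ty":-1,"tz":0,"yaw":0,"jaw":0.5},{"tx":-34,"ty":-2,"tz":0,"yaw":0,"jaw":0.5},{"tx":-42,"ty":-3,"tz":0,"yaw":0,"jaw":0.5},{"tx":-50,"ty":-4,"tz":0,"yaw":0,"jaw":0.5},{"tx":-50,"ty":-4,"tz":0,"yaw":0,"jaw":0.5}]'

```text
time: 5.12
eef_pos: [0.5114, 0.1289, 0.0242]
ee_rot: [0.0, -0.095, 0.995, -0.0]
contact_force: [-1.0, 0.0, 0.7]
width: 0.043
```

```bash
python3 g.py .5612 .1367 .022;python3 -c "
from h import *
save('e')"; python3 m.py e
python3 - <<'E'
from h import *
d=load("e","side");f=d["frame"][60:220,190:370,::-1];cv2.imwrite("pics/e2.png",cv2.resize(f,(675,600),interpolation=cv2.INTER_CUBIC))
E
```

```text
t 5.125 pos [0.5114 0.1289 0.0242] F [-0.98  0.    0.73] w 0.043 y-heading 100.93 q [ 0.18 -0.04  1.74 -0.    1.45 -1.58]
shift mm [-50.4  -1.8   2.3]
side lid [253 139  23  27 453] z [0.052 0.075 0.078] mid [0.5852 0.1368] ext [0.075 0.099] mean [0.5832 0.1333 0.0752]
```

View pics/e2.png

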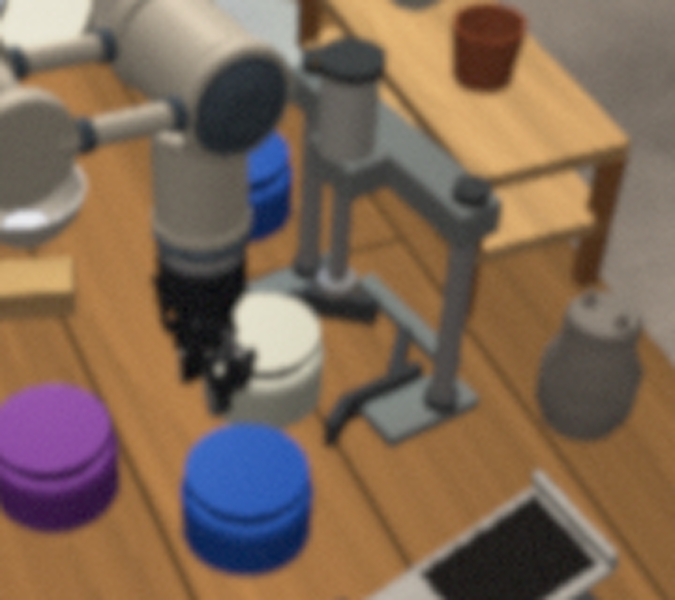

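The tub has moved about 36 mm and still sits in the cradle. The force is low. Continuing.

send_rows --rows '[{"tx":-7,"ty":0,"tz":1,"yaw":0,"jaw":0.5},{"tx":-14,"ty":-1,"tz":2,"yaw":0,"jaw":0.5},{"tx":-21,"ty":-1,"tz":2,"yaw":0,"jaw":0.5},{"tx":-28,"ty":-1,"tz":2,"yaw":0,"jaw":0.5},{"tx":-35,"ty":-2,"tz":2,"yaw":0,"jaw":0.5},{"tx":-42,"ty":-2,"tz":2,"yaw":0,"jaw":0.5},{"tx":-48,"ty":-2,"tz":2,"yaw":0,"jaw":0.5},{"tx":-48,"ty":-2,"tz":2,"yaw":0,"jaw":0.5}]'

```text
time: 6.22
eef_pos: [0.5588, 0.1359, 0.0221]
ee_rot: [0.001, -0.095, 0.995, -0.001]
contact_force: [-1.9, -0.3, 1.4]
width: 0.0423
```

```bash
python3 g.py .5612 .1367 .022;python3 -c "
from h import *
save('f')"; python3 m.py f
python3 - <<'E'
from h import *
d=load("f","side");f=d["frame"][60:220,190:370,::-1];cv2.imwrite("pics/f2.png",cv2.resize(f,(675,600),interpolation=cv2.INTER_CUBIC))
E
```

```text
t 6.225 pos [0.5588 0.1359 0.0221] F [-1.89 -0.32  1.37] w 0.0423 y-heading 100.93 q [ 0.18  0.09  1.61 -0.    1.44 -1.58]
shift mm [-2.5  0.3  0.1]
side lid [266 134  22  26 380] z [0.052 0.074 0.078] mid [0.6332 0.1448] ext [0.073 0.104] mean [0.629  0.1356 0.075 ]
```

View pics/f2.png

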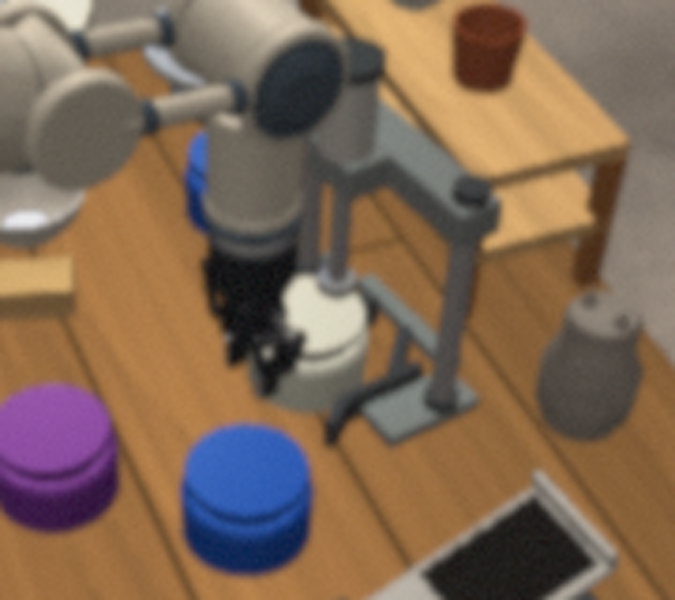

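The tub is now between the rails, with the gripper behind it. Next: back off, lift, turn the jaws along the push, and open.

send_rows --rows '[{"tx":35,"ty":0,"tz":0,"yaw":0,"jaw":0.5},{"tx":69,"ty":0,"tz":-30,"yaw":0,"jaw":0.5},{"tx":69,"ty":0,"tz":-80,"yaw":0,"jaw":0.5},{"tx":69,"ty":0,"tz":-120,"yaw":10,"jaw":0},{"tx":69,"ty":0,"tz":-120,"yaw":20,"jaw":0},{"tx":69,"ty":0,"tz":-120,"yaw":30,"jaw":0},{"tx":69,"ty":0,"tz":-120,"yaw":40,"jaw":0},{"tx":69,"ty":0,"tz":-120,"yaw":50,"jaw":0},{"tx":69,"ty":0,"tz":-120,"yaw":60,"jaw":0},{"tx":69,"ty":0,"tz":-120,"yaw":70,"jaw":0},{"tx":69,"ty":0,"tz":-120,"yaw":80,"jaw":0},{"tx":69,"ty":0,"tz":-120,"yaw":90,"jaw":0}]'

```text
time: 7.82
eef_pos: [0.4911, 0.1229, 0.1418]
ee_rot: [0.001, 0.639, 0.769, 0.001]
contact_force: [-0.3, -0.2, 0.0]
width: 0.0855
```

```bash
python3 g.py .4925 .1232 .02;python3 -c "
from h import *
save('g')"; python3 m.py g
python3 - <<'E'
from h import *
t=sense()["eef_pos"];u=np.array([.981,.192]);n=np.array([-.192,.981])
for c in('top','side'):
  P=cloud(load('g',c)).reshape(-1,3);P=P[np.isfinite(P[:,0])]
  a=(P[:,:2]-t[:2])@u;b=(P[:,:2]-t[:2])@n;h=P[:,2]-t[2]
  m0=(abs(b)<.03)&(a>-.1)&(a<.1)
  for z in np.arange(-.03,.12,.01):
    m=m0&(h>=z)&(h<z+.01)
    if m.sum()>5: print(c,round(z,2),m.sum(),"fwd",np.percentile(a[m],[2,98]).round(3),"lat",np.percentile(b[m],[2,98]).round(3))
d=load("g","side");f=d["frame"][60:220,190:370,::-1];cv2.imwrite("pics/g2.png",cv2.resize(f,(675,600),interpolation=cv2.INTER_CUBIC))
E
```

```text
t 7.825 pos [0.4911 0.1229 0.1418] F [-0.33 -0.17  0.04] w 0.0855 y-heading 10.6 q [ 0.18 -0.16  1.64 -0.    1.67 -0.01]
shift mm [  0.2   1.1 121.8]
side lid [256 134  32  26 618] z [0.052 0.075 0.078] mid [0.6194 0.146 ] ext [0.101 0.103] mean [0.6144 0.1402 0.0752]
top 0.06 10 fwd [-0.074 -0.051] lat [-0.01  0.01]
top 0.07 22 fwd [-0.074 -0.034] lat [-0.014  0.016]
top 0.08 26 fwd [-0.072 -0.027] lat [-0.016  0.017]
top 0.09 12 fwd [-0.071 -0.027] lat [-0.015  0.016]
top 0.1 17 fwd [-0.07  -0.039] lat [-0.008  0.012]
top 0.11 52 fwd [-0.068 -0.037] lat [-0.01   0.012]
side 0.01 12 fwd [-0.048  0.048] lat [-0.013  0.003]
side 0.02 29 fwd [-0.057  0.053] lat [-0.014  0.009]
side 0.03 37 fwd [-0.057  0.054] lat [-0.016  0.01 ]
side 0.04 35 fwd [-0.056  0.053] lat [-0.014  0.006]
side 0.05 33 fwd [-0.071  0.066] lat [-0.015  0.012]
side 0.06 98 fwd [-0.074  0.072] lat [-0.016  0.009]
side 0.07 107 fwd [-0.073  0.07 ] lat [-0.019  0.014]
side 0.08 94 fwd [-0.072  0.067] lat [-0.02   0.012]
side 0.09 94 fwd [-0.071  0.067] lat [-0.022  0.003]
side 0.1 129 fwd [-0.07   0.067] lat [-0.021  0.005]
side 0.11 123 fwd [-0.068  0.065] lat [-0.015  0.011]
```

View pics/g2.png

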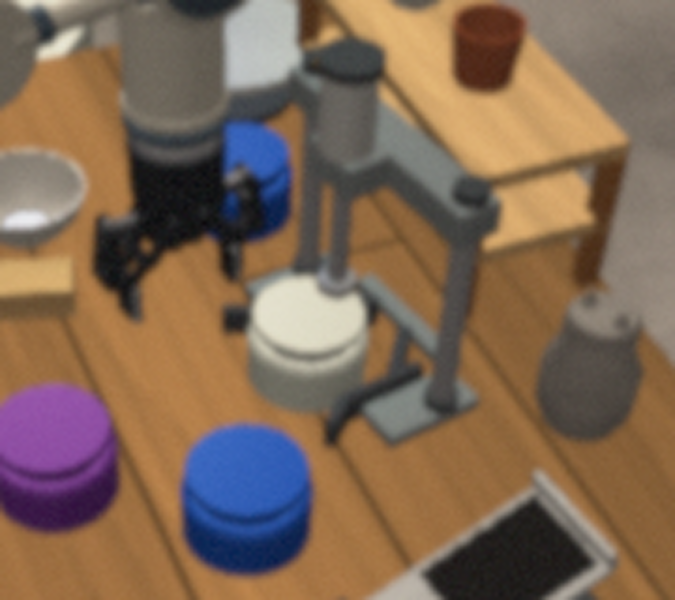

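The tub now stands at about x = -27 mm and centred in the press frame. Fully open, the knuckles stick out 17 mm ahead of the finger backs from 50 mm above the TCP and would meet the lid. So I'll use half-open jaws at TCP z 0.040: the fingers touch only the tub wall and the knuckles stay above the lid.

send_rows --rows '[{"tx":0,"ty":0,"tz":0,"yaw":0,"jaw":0.5},{"tx":0,"ty":0,"tz":0,"yaw":0,"jaw":0.5},{"tx":0,"ty":0,"tz":0,"yaw":0,"jaw":0.5},{"tx":0,"ty":0,"tz":30,"yaw":0,"jaw":0.5},{"tx":0,"ty":0,"tz":70,"yaw":0,"jaw":0.5},{"tx":0,"ty":0,"tz":102,"yaw":0,"jaw":0.5},{"tx":0,"ty":10,"tz":102,"yaw":0,"jaw":0.5},{"tx":0,"ty":20,"tz":102,"yaw":0,"jaw":0.5},{"tx":0,"ty":30,"tz":102,"yaw":0,"jaw":0.5},{"tx":0,"ty":30,"tz":102,"yaw":0,"jaw":0.5}]'

```text
time: 9.18
eef_pos: [0.5222, 0.1287, 0.0412]
ee_rot: [0.002, 0.637, 0.771, 0.001]
contact_force: [0.7, 0.7, 0.3]
width: 0.0427
```

```bash
python3 g.py ;python3 -c "
from h import *
save('i')"; python3 m.py i
python3 - <<'E'
from h import *
t=sense()["eef_pos"];u=np.array([.981,.192]);n=np.array([-.192,.981])
P=cloud(load('i','side'));hs=load('i','side')["frame"].max(2);P=P[(hs<90)].reshape(-1,3);P=P[np.isfinite(P[:,0])]
a=(P[:,:2]-t[:2])@u;b=(P[:,:2]-t[:2])@n;h=P[:,2]-t[2]
m0=(abs(b)<.03)&(a>-.1)&(a<.1)
for z in np.arange(-.03,.12,.01):
    m=m0&(h>=z)&(h<z+.01)
    if m.sum()>5: print(round(z,2),m.sum(),"fwd",np.percentile(a[m],[2,98]).round(3),"lat",np.percentile(b[m],[2,98]).round(3))
d=load("i","side");f=d["frame"][60:220,190:370,::-1];cv2.imwrite("pics/i2.png",cv2.resize(f,(675,600),interpolation=cv2.INTER_CUBIC))
E
```

```text
t 9.175 pos [0.5222 0.1287 0.0412] F [0.67 0.73 0.32] w 0.0427 y-heading 10.86 q [ 0.18 -0.03  1.69 -0.    1.47 -0.01]
side lid [258 134  30  27 535] z [0.052 0.074 0.078] mid [0.6188 0.1439] ext [0.097 0.103] mean [0.6203 0.1345 0.0751]
0.01 13 fwd [-0.03   0.035] lat [-0.013  0.002]
0.02 27 fwd [-0.035  0.034] lat [-0.015  0.001]
0.03 17 fwd [-0.034  0.057] lat [-0.015  0.021]
0.04 23 fwd [-0.035  0.031] lat [-0.016  0.007]
0.05 57 fwd [-0.049  0.052] lat [-0.017  0.009]
0.06 42 fwd [-0.053  0.053] lat [-0.018  0.009]
0.07 68 fwd [-0.059  0.053] lat [-0.02   0.011]
0.08 53 fwd [-0.061  0.057] lat [-0.02  -0.003]
0.09 75 fwd [-0.064  0.058] lat [-0.022 -0.003]
0.1 107 fwd [-0.065  0.062] lat [-0.023  0.006]
0.11 21 fwd [-0.04   0.016] lat [-0.014  0.001]
```

View pics/i2.png

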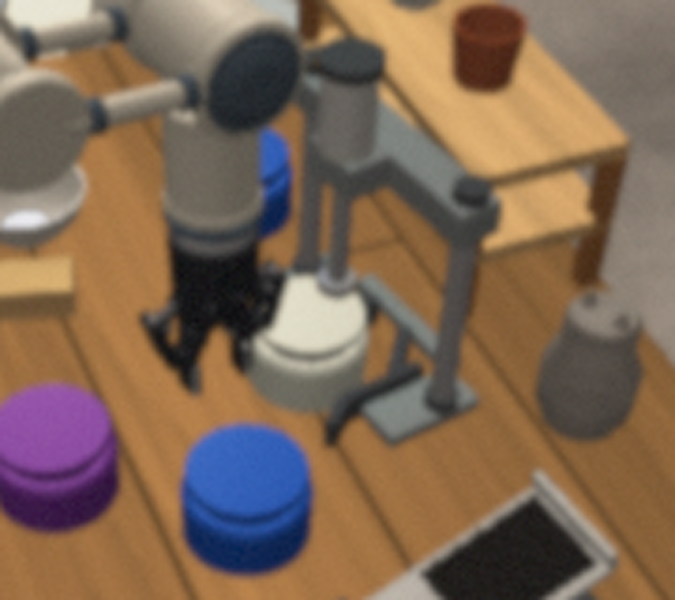

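send_rows --rows '[{"tx":0,"ty":0,"tz":5,"yaw":0,"jaw":0.5},{"tx":0,"ty":4,"tz":6,"yaw":0,"jaw":0.5},{"tx":0,"ty":8,"tz":6,"yaw":0,"jaw":0.5},{"tx":0,"ty":12,"tz":6,"yaw":0,"jaw":0.5},{"tx":0,"ty":16,"tz":6,"yaw":0,"jaw":0.5},{"tx":0,"ty":20,"tz":6,"yaw":0,"jaw":0.5},{"tx":0,"ty":24,"tz":6,"yaw":0,"jaw":0.5},{"tx":0,"ty":28,"tz":6,"yaw":0,"jaw":0.5},{"tx":0,"ty":30,"tz":6,"yaw":0,"jaw":0.5}]'

```text
time: 10.4
eef_pos: [0.5508, 0.1342, 0.0345]
ee_rot: [0.001, 0.637, 0.771, 0.001]
contact_force: [-3.3, -0.4, 1.5]
width: 0.043
```

```bash
python3 g.py ;python3 -c "
from h import *
save('j')"; python3 m.py j
```

```text
t 10.4 pos [0.5508 0.1342 0.0345] F [-3.25 -0.44  1.48] w 0.043 y-heading 10.86 q [ 0.18  0.05  1.62 -0.    1.46 -0.01]
side lid [265 134  27  24 439] z [0.052 0.074 0.078] mid [0.6406 0.1393] ext [0.098 0.083] mean [0.6413 0.1301 0.0751]
```

send_rows --rows '[{"tx":0,"ty":1.5,"tz":0,"yaw":0,"jaw":0.5},{"tx":0,"ty":3,"tz":0,"yaw":0,"jaw":0.5},{"tx":0,"ty":4,"tz":0,"yaw":0,"jaw":0.5},{"tx":0,"ty":4,"tz":0,"yaw":0,"jaw":0.5}]'

```text
time: 11.0
eef_pos: [0.555, 0.135, 0.0345]
ee_rot: [0.002, 0.637, 0.771, 0.001]
contact_force: [-3.4, -0.5, 0.4]
width: 0.0424
```

send_rows --rows '[{"tx":0,"ty":1,"tz":0,"yaw":0,"jaw":0.5},{"tx":0,"ty":2,"tz":0,"yaw":0,"jaw":0.5}]'

```text
time: 11.25
eef_pos: [0.5569, 0.1354, 0.0345]
ee_rot: [0.002, 0.637, 0.771, 0.001]
contact_force: [-3.1, -1.2, 0.2]
width: 0.0427
```

```bash
python3 g.py ;python3 -c "
from h import *
save('k')"; python3 m.py k
```

```text
t 11.25 pos [0.5569 0.1354 0.0345] F [-3.06 -1.24  0.17] w 0.0427 y-heading 10.86 q [ 0.18  0.07  1.61 -0.    1.46 -0.01]
side lid [266 132  28  26 427] z [0.052 0.074 0.078] mid [0.6466 0.141 ] ext [0.096 0.085] mean [0.6487 0.1306 0.0753]
```

send_rows --rows '[{"tx":0,"ty":1,"tz":0,"yaw":0,"jaw":0.5},{"tx":0,"ty":2,"tz":0,"yaw":0,"jaw":0.5}]'

```text
time: 11.6
eef_pos: [0.5591, 0.1358, 0.0345]
ee_rot: [0.002, 0.637, 0.771, 0.001]
contact_force: [-3.5, 0.0, 0.7]
width: 0.0428
```

send_rows --rows '[{"tx":0,"ty":1,"tz":0,"yaw":0,"jaw":0.5},{"tx":0,"ty":2,"tz":0,"yaw":0,"jaw":0.5}]'

```text
time: 11.85
eef_pos: [0.5602, 0.1363, 0.0344]
ee_rot: [0.001, 0.637, 0.771, 0.0]
contact_force: [-10.2, -0.5, 3.4]
width: 0.0425
```

The force jumped to 10 N and motion stalled, so the tub is on the stop. I'll back off and check.

send_rows --rows '[{"tx":0,"ty":-3,"tz":0,"yaw":0,"jaw":0.5},{"tx":0,"ty":-20,"tz":0,"yaw":0,"jaw":0.5},{"tx":0,"ty":-45,"tz":0,"yaw":0,"jaw":0.5},{"tx":0,"ty":-60,"tz":-40,"yaw":0,"jaw":0.5},{"tx":0,"ty":-60,"tz":-90,"yaw":0,"jaw":1},{"tx":0,"ty":-60,"tz":-140,"yaw":0,"jaw":1},{"tx":0,"ty":-60,"tz":-190,"yaw":0,"jaw":1}]'

```text
time: 12.72
eef_pos: [0.5014, 0.1252, 0.2266]
ee_rot: [0.002, 0.637, 0.771, 0.001]
contact_force: [0.1, 0.1, 0.4]
width: -0.0
```

```bash
python3 g.py ;python3 -c "
from h import *
save('l')"; python3 m.py l
python3 - <<'E'
from h import *
d=load("l","side");f=d["frame"][60:220,190:370,::-1];cv2.imwrite("pics/l2.png",cv2.resize(f,(675,600),interpolation=cv2.INTER_CUBIC))
d=load("l","top");f=d["frame"][100:215,160:290,::-1];cv2.imwrite("pics/l3.png",cv2.resize(f,None,fx=5,fy=5,interpolation=cv2.INTER_CUBIC))
E
```

```text
t 12.725 pos [0.5014 0.1252 0.2266] F [0.13 0.13 0.39] w -0.0 y-heading 10.87 q [ 0.18 -0.14  1.46 -0.    1.81 -0.01]
side lid [263 131  32  27 562] z [0.052 0.074 0.078] mid [0.6472 0.1513] ext [0.1   0.104] mean [0.6441 0.143  0.0752]
```

View pics/l2.png

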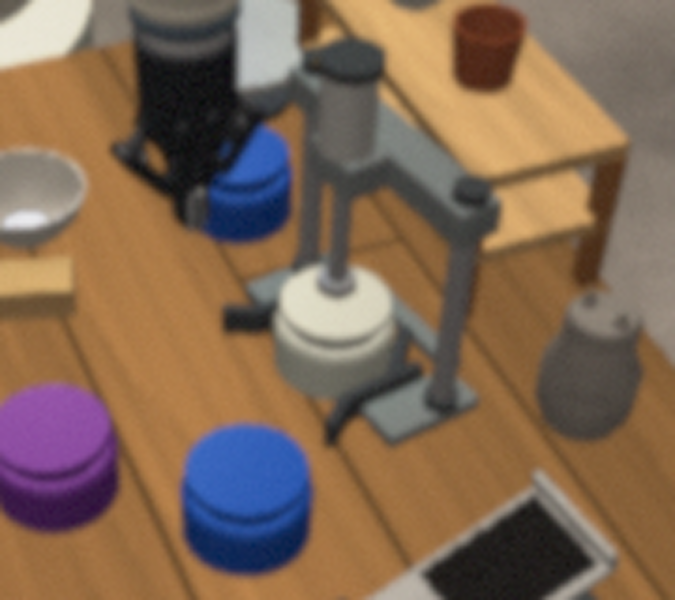

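View pics/l3.png

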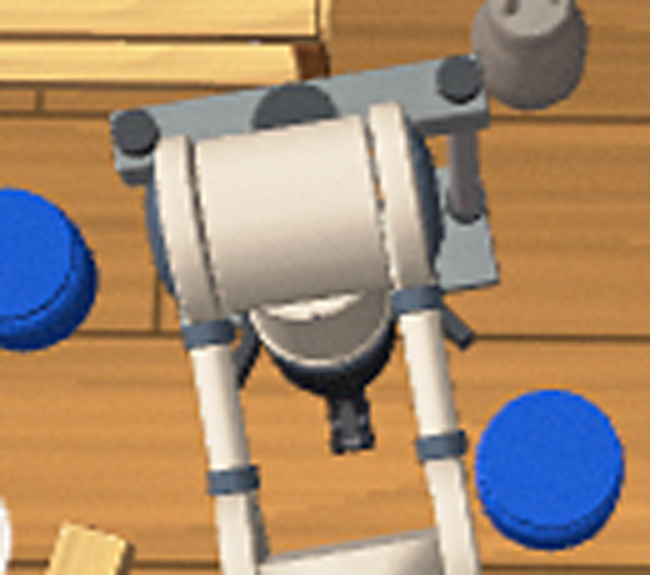

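The side view shows the lid centred under the ram. Its lid centre is (0.647, 0.151), against the nest estimate of (0.645, 0.152) from the same camera. Moving on to the pedal.

```bash
python3 g.py .645 -.186 .15
```

```text
t 12.825 pos [0.5035 0.1256 0.2323] F [0.18 0.05 0.45] w 0.0 y-heading 10.87 q [ 0.18 -0.14  1.46 -0.    1.81 -0.01]
shift mm [-332.6   78.9   83.9]
```

send_rows --rows '[{"tx":-40,"ty":5,"tz":0,"yaw":0,"jaw":1},{"tx":-90,"ty":10,"tz":0,"yaw":0,"jaw":1},{"tx":-140,"ty":20,"tz":0,"yaw":0,"jaw":1},{"tx":-190,"ty":35,"tz":0,"yaw":0,"jaw":1},{"tx":-240,"ty":50,"tz":0,"yaw":0,"jaw":1},{"tx":-290,"ty":65,"tz":20,"yaw":0,"jaw":1},{"tx":-325,"ty":76,"tz":50,"yaw":0,"jaw":1},{"tx":-332,"ty":79,"tz":84,"yaw":0,"jaw":1},{"tx":-333,"ty":79,"tz":84,"yaw":0,"jaw":1},{"tx":-333,"ty":79,"tz":84,"yaw":0,"jaw":1}]'

```text
time: 14.08
eef_pos: [0.6456, -0.1862, 0.1513]
ee_rot: [0.006, 0.637, 0.771, 0.006]
contact_force: [-0.6, 1.1, 1.1]
width: 0.0002
```

```bash
python3 g.py .645 -.186 .1;python3 -c "
from h import *
save('n')"
python3 - <<'E'
from h import *
d=load("n","side");f=d["frame"][130:290,240:400,::-1];cv2.imwrite("pics/n2.png",cv2.resize(f,(600,600),interpolation=cv2.INTER_CUBIC))
E
```

```text
t 14.075 pos [ 0.6456 -0.1862  0.1513] F [-0.58  1.11  1.14] w 0.0002 y-heading 10.89 q [-0.33  0.27  1.17  0.01  1.68 -0.52]
shift mm [ 0.4 -1.5 51.3]
```

View pics/n2.png

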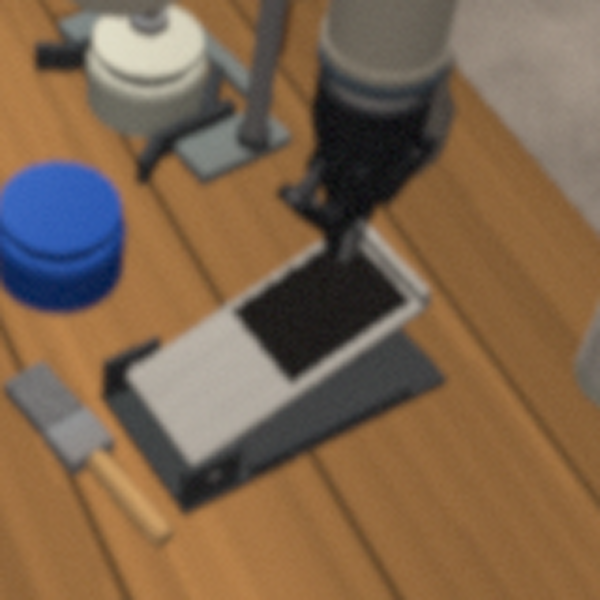

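View pics/n_top.png

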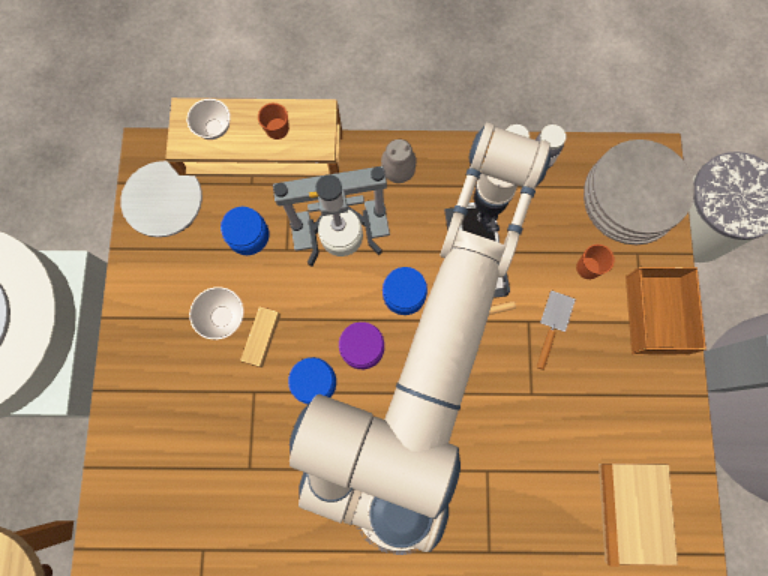

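The finger is above the pad with nothing else touched. The top view now shows the tub under the ram at (340,230), so I'll check it there too.

```bash
python3 m.py n
python3 - <<'E'
from h import *
d=load("n","top");f=d["frame"][100:215,160:290,::-1];cv2.imwrite("pics/n3.png",cv2.resize(f,None,fx=5,fy=5,interpolation=cv2.INTER_CUBIC))
E
```

```text
side lid [263 132  32  25 536] z [0.052 0.074 0.078] mid [0.6485 0.1438] ext [0.103 0.091] mean [0.6441 0.1405 0.075 ]
top lid [212 140  29  28 511] z [0.053 0.075 0.081] mid [0.6434 0.1548] ext [0.093 0.1  ] mean [0.6388 0.1522 0.0764]
```

View pics/n3.png

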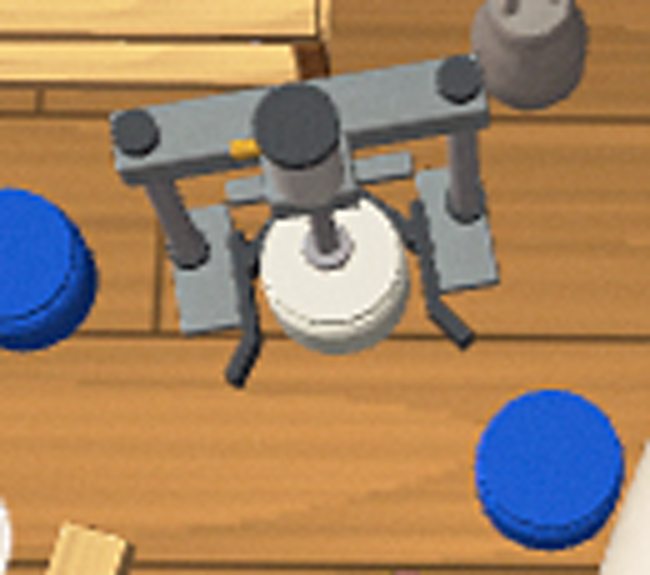

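send_rows --rows '[{"tx":0,"ty":0,"tz":25,"yaw":0,"jaw":1},{"tx":0,"ty":0,"tz":45,"yaw":0,"jaw":1},{"tx":0,"ty":0,"tz":54,"yaw":0,"jaw":1},{"tx":0,"ty":0,"tz":60,"yaw":0,"jaw":1},{"tx":0,"ty":0,"tz":62,"yaw":0,"jaw":1}]'

```text
time: 14.8
eef_pos: [0.6476, -0.1859, 0.0913]
ee_rot: [0.008, 0.637, 0.771, 0.007]
contact_force: [0.4, 1.9, 1.9]
width: 0.0002
```

send_rows --rows '[{"tx":0,"ty":1,"tz":4,"yaw":0,"jaw":1},{"tx":0,"ty":2,"tz":8,"yaw":0,"jaw":1},{"tx":0,"ty":3,"tz":12,"yaw":0,"jaw":1},{"tx":0,"ty":4,"tz":16,"yaw":0,"jaw":1}]'

```text
time: 15.3
eef_pos: [0.6526, -0.1852, 0.0759]
ee_rot: [0.009, 0.637, 0.771, 0.007]
contact_force: [2.8, 0.2, 4.4]
width: -0.0003
```

send_rows --rows '[{"tx":0,"ty":1,"tz":4,"yaw":0,"jaw":1},{"tx":0,"ty":2,"tz":8,"yaw":0,"jaw":1},{"tx":0,"ty":3,"tz":12,"yaw":0,"jaw":1}]'

```text
time: 15.68
eef_pos: [0.6553, -0.1849, 0.0647]
ee_rot: [0.008, 0.637, 0.771, 0.007]
contact_force: [-5.1, 1.0, 8.6]
width: 0.0003
```

```bash
python3 g.py; python3 -c "
from h import *
save('o')
d=load('o','side');f=d['frame'][70:290,220:400,::-1];cv2.imwrite('pics/o2.png',cv2.resize(f,(490,600),interpolation=cv2.INTER_CUBIC))"
```

```text
t 15.675 pos [ 0.6553 -0.1849  0.0647] F [-5.11  0.97  8.57] w 0.0003 y-heading 10.92 q [-0.33  0.32  1.27  0.01  1.53 -0.52]
```

View pics/o2.png

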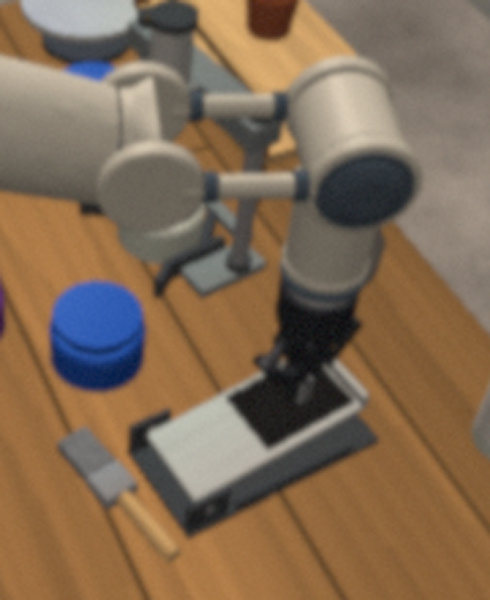

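The pedal is going down under the finger and the force is as expected. Continuing.

send_rows --rows '[{"tx":0,"ty":0.5,"tz":3,"yaw":0,"jaw":1},{"tx":0,"ty":1,"tz":6,"yaw":0,"jaw":1},{"tx":0,"ty":1,"tz":6,"yaw":0,"jaw":1}]'

```text
time: 16.15
eef_pos: [0.6562, -0.1847, 0.0589]
ee_rot: [0.008, 0.637, 0.771, 0.006]
contact_force: [-2.1, 0.4, 6.4]
width: 0.0003
```

send_rows --rows '[{"tx":0,"ty":0.5,"tz":3,"yaw":0,"jaw":1},{"tx":0,"ty":0.5,"tz":5,"yaw":0,"jaw":1}]'

```text
time: 16.4
eef_pos: [0.6567, -0.1847, 0.0553]
ee_rot: [0.008, 0.637, 0.771, 0.006]
contact_force: [-2.9, 2.0, 9.5]
width: 0.0002
```

send_rows --rows '[{"tx":0,"ty":0.5,"tz":3,"yaw":0,"jaw":1},{"tx":0,"ty":0.5,"tz":4,"yaw":0,"jaw":1}]'

```text
time: 16.65
eef_pos: [0.657, -0.1847, 0.0537]
ee_rot: [0.009, 0.637, 0.771, 0.006]
contact_force: [-7.2, 2.6, 15.9]
width: 0.0
```

```bash
python3 g.py; python3 -c "
from h import *
save('r')
d=load('r','side');f=d['frame'][70:290,220:400,::-1];cv2.imwrite('pics/r2.png',cv2.resize(f,(490,600),interpolation=cv2.INTER_CUBIC))
for c in('side','top'):
  W=cloud(load('r',c));x,y,z=W[...,0],W[...,1],W[...,2]
  m=(x>.5)&(x<.76)&(y>-.27)&(y<-.10)&(z>.03)&(z<.11)
  a=(x-.645)*.991+(y+.186)*.129
  for k in np.arange(-.12,.08,.02):
    q=m&(a>k)&(a<k+.02); print(c,round(k,2),q.sum(),np.nanmedian(z[q]).round(3) if q.any() else '')
"; python3 m.py r
```

```text
t 16.65 pos [ 0.657  -0.1847  0.0537] F [-7.16  2.59 15.91] w 0.0 y-heading 10.91 q [-0.33  0.33  1.28  0.01  1.52 -0.52]
side -0.12 229 0.044
side -0.1 202 0.045
side -0.08 198 0.046
side -0.06 206 0.048
side -0.04 200 0.052
side -0.02 225 0.053
side 0.0 161 0.054
side 0.02 116 0.054
side 0.04 113 0.055
side 0.06 108 0.061
top -0.12 9 0.045
top -0.1 0 
top -0.08 0 
top -0.06 3 0.05
top -0.04 34 0.052
top -0.02 74 0.054
top 0.0 75 0.054
top 0.02 30 0.055
top 0.04 16 0.056
top 0.06 6 0.066
top lid [212 141  29  26 524] z [0.054 0.065 0.076] mid [0.6438 0.1541] ext [0.093 0.097] mean [0.6408 0.1531 0.0665]
```

View pics/r2.png

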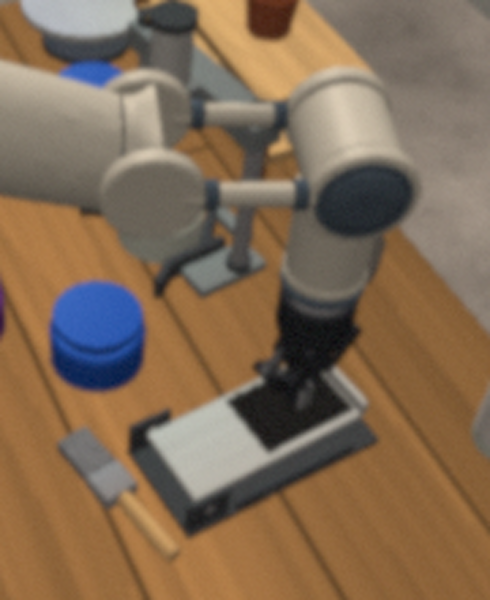

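The pad is about 54 mm up and nearly flat, and the lid is about 10 mm lower. I'll press firmly onto the stop and hold.

send_rows --rows '[{"tx":0,"ty":0,"tz":3,"yaw":0,"jaw":1},{"tx":0,"ty":0,"tz":3,"yaw":0,"jaw":1}]'

```text
time: 17.0
eef_pos: [0.657, -0.1847, 0.0537]
ee_rot: [0.009, 0.637, 0.771, 0.006]
contact_force: [-6.3, 3.0, 15.3]
width: -0.0004
```

send_rows --rows '[{"tx":0,"ty":0,"tz":3,"yaw":0,"jaw":1},{"tx":0,"ty":0,"tz":3,"yaw":0,"jaw":1}]'

```text
time: 17.25
eef_pos: [0.657, -0.1847, 0.0538]
ee_rot: [0.01, 0.637, 0.771, 0.007]
contact_force: [-5.8, 2.5, 15.0]
width: 0.0001
```

send_rows --rows '[{"tx":0,"ty":0,"tz":5,"yaw":0,"jaw":1},{"tx":0,"ty":0,"tz":7,"yaw":0,"jaw":1},{"tx":0,"ty":0,"tz":7,"yaw":0,"jaw":1}]'

```text
time: 17.62
eef_pos: [0.6571, -0.1847, 0.0531]
ee_rot: [0.011, 0.637, 0.771, 0.007]
contact_force: [-14.7, 5.0, 26.7]
width: -0.0001
```

At the stop, 27 N gives only 0.6 mm. Holding for 1.25 s.

send_rows --rows '[{"tx":0,"ty":0,"tz":7,"yaw":0,"jaw":1},{"tx":0,"ty":0,"tz":7,"yaw":0,"jaw":1},{"tx":0,"ty":0,"tz":7,"yaw":0,"jaw":1},{"tx":0,"ty":0,"tz":7,"yaw":0,"jaw":1},{"tx":0,"ty":0,"tz":7,"yaw":0,"jaw":1},{"tx":0,"ty":0,"tz":7,"yaw":0,"jaw":1},{"tx":0,"ty":0,"tz":7,"yaw":0,"jaw":1},{"tx":0,"ty":0,"tz":7,"yaw":0,"jaw":1},{"tx":0,"ty":0,"tz":7,"yaw":0,"jaw":1},{"tx":0,"ty":0,"tz":7,"yaw":0,"jaw":1}]'

```text
time: 18.88
eef_pos: [0.6572, -0.1847, 0.0531]
ee_rot: [0.012, 0.636, 0.771, 0.007]
contact_force: [-16.1, 5.6, 29.1]
width: -0.0001
```

```bash
python3 g.py; python3 -c "
from h import *
save('s')"; python3 m.py s
```

```text
t 18.875 pos [ 0.6572 -0.1847  0.0531] F [-16.13   5.57  29.11] w -0.0001 y-heading 10.94 q [-0.33  0.32  1.29  0.01  1.51 -0.52]
top lid [212 141  29  26 525] z [0.054 0.064 0.075] mid [0.6439 0.1544] ext [0.094 0.098] mean [0.6409 0.1536 0.0658]
```

At the stop (z unchanged during the hold). Releasing along the arc and moving clear.

send_rows --rows '[{"tx":0,"ty":0,"tz":-6,"yaw":0,"jaw":1},{"tx":0,"ty":-2,"tz":-14,"yaw":0,"jaw":1},{"tx":0,"ty":-4,"tz":-22,"yaw":0,"jaw":1},{"tx":0,"ty":-7,"tz":-30,"yaw":0,"jaw":1},{"tx":0,"ty":-9,"tz":-38,"yaw":0,"jaw":1},{"tx":0,"ty":-10,"tz":-48,"yaw":0,"jaw":1},{"tx":0,"ty":-10,"tz":-70,"yaw":0,"jaw":1},{"tx":0,"ty":-10,"tz":-110,"yaw":0,"jaw":1},{"tx":0,"ty":-10,"tz":-140,"yaw":0,"jaw":1},{"tx":0,"ty":-10,"tz":-140,"yaw":0,"jaw":1}]'

```text
time: 20.23
eef_pos: [0.6445, -0.1865, 0.1967]
ee_rot: [0.015, 0.636, 0.771, 0.008]
contact_force: [0.2, 0.4, -0.3]
width: -0.0003
```

```bash
python3 g.py; python3 -c "
from h import *
save('t')
for n in('n','t'):
  for c in('top','side'):
    d=load(n,c);W=cloud(d);x,y,z=W[...,0],W[...,1],W[...,2]
    hsv=cv2.cvtColor(d['frame'],cv2.COLOR_RGB2HSV)
    m=(hsv[...,1]<60)&(hsv[...,2]>150)&(z>.055)&(z<.085)&(np.hypot(x-.647,y-.153)<.043)
    zz=z[m]; h,e=np.histogram(zz,np.arange(.055,.086,.003)); print(n,c,m.sum(),np.median(zz).round(4),h)
    q=(hsv[...,1]<90)&(z>.05)&(z<.085)&(np.hypot(x-.52,y-.0)>0)
    # reference lid: blue at (.496,-.009)
    r=(np.hypot(x-.496,y+.009)<.04)&(z>.05); print('  blue ref',np.median(z[r]).round(4))
    p=(abs(x-.6)<.03)&(abs(y+.19)<.02)&(z>.02)&(z<.13);print('  pedal z',np.median(z[p]).round(4))
d=load('t','top');f=d['frame'][100:215,160:290,::-1];cv2.imwrite('pics/t3.png',cv2.resize(f,None,fx=5,fy=5,interpolation=cv2.INTER_CUBIC))
"; python3 m.py t
```

```text
t 20.225 pos [ 0.6445 -0.1865  0.1967] F [ 0.25  0.45 -0.32] w -0.0003 y-heading 10.94 q [-0.33  0.25  1.12  0.01  1.74 -0.52]
n top 298 0.0763 [ 0  0  0  0  4 42 92 97 52 11]
  blue ref 0.0769
  pedal z 0.0886
n side 261 0.0752 [  1   0   0   0   0  27 141  83   9   0]
  blue ref 0.0763
  pedal z 0.0781
t top 306 0.0643 [  7  43  89 108  39  18   1   1   0   0]
  blue ref 0.0771
  pedal z 0.0849
t side 291 0.0637 [  0  27 137 113  14   0   0   0   0   0]
  blue ref 0.0764
  pedal z 0.0788
side lid [263 134  32  23 511] z [0.052 0.063 0.067] mid [0.648 0.15 ] ext [0.103 0.105] mean [0.6445 0.1433 0.0635]
top lid [212 141  29  27 507] z [0.053 0.064 0.069] mid [0.643  0.1543] ext [0.097 0.097] mean [0.6398 0.1532 0.0644]
```

View pics/t_side.png

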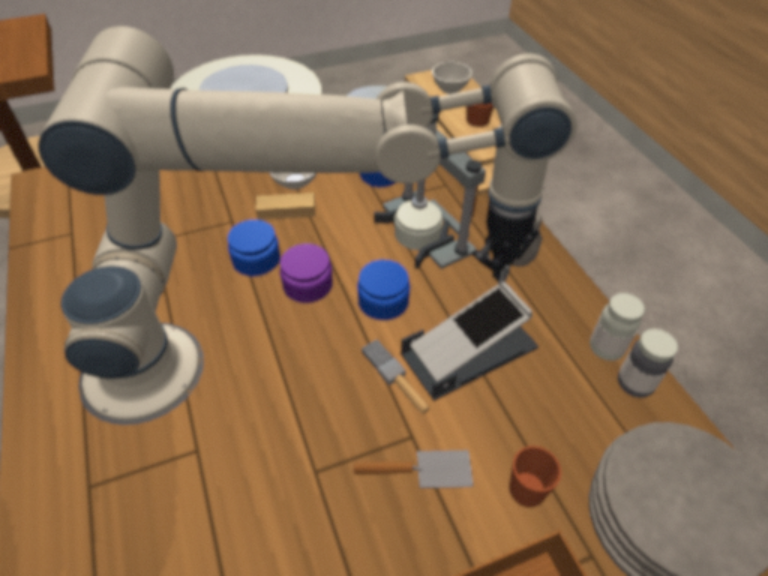

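View pics/t3.png

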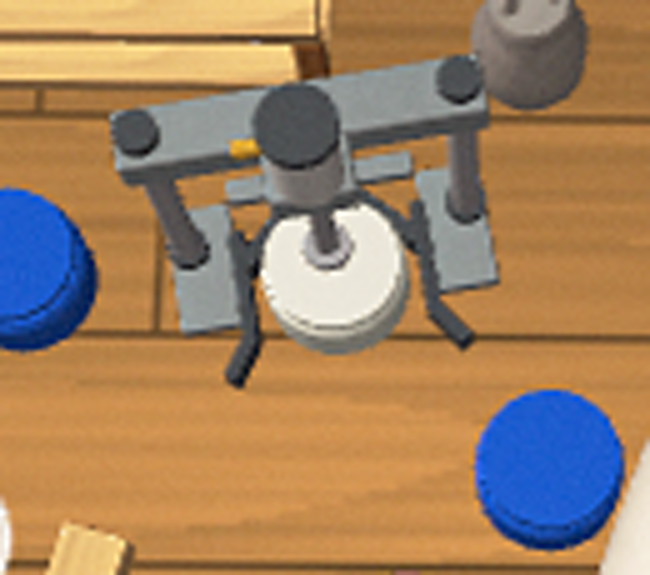

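The lid dropped about 12 mm, the pedal is back up, the tub is still on the stop and the arm is clear. Handing in.

```bash
python3 -c "
from rig import hand_in
print(hand_in())"
```

```text
the job is handed in; nothing more can be done
None
```

The job is handed in at about 20 s. The tub is home in the press with its lid closed, and the pedal is back up.

**What I did:**
- I pushed the white tub into the press in two stages, using half-open jaws on the tub wall only. It stopped against the V back stop, where the push force rose from about 3.4 N to 10 N.
- I pressed the pedal with the shut fingertips to its stop, at about 53 mm up and 29 N. I held it there for a good second and then let it rise.

**What the last checks showed:**
- **Lid:** its top dropped from about 76 to 64 mm in both views, roughly 12 mm, so it is fully home.
- **Tub:** the lid centre is within about 3 mm of the nest estimate in both views. The press partly hides the tub, so this check is no finer than that; the force rise at the stop is the better evidence.
- **Pedal:** the side view shows it back at its rest height (79 mm against 78 mm before). The top view read about 4 mm lower than before at the same spot, but the arm blocks part of that view.
- **Other things:** the bystanders and look-alikes in view look unmoved, judged by eye, and the gripper is clear of everything.

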